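# Seat the relay and latch the enclosure door

### The arm

A 6-joint arm with a two-finger parallel gripper is mounted at the origin on the work surface. World frame = base frame: x ahead of the robot, y to its left, z up, the work surface at z = 0. Lengths are in m, angles in rad, forces in N, time in s.
With the tool pointing down it reaches from about 0.25 to 0.8 m from the base axis. Payload 3.9 kg.
Tool frame: the origin (TCP) lies midway between the tips of the shut fingers; the grasp point (between the pads) lies 19 mm behind it; z points along the fingers, y is the line along which they close (so a half turn about z gives the same grasp; the last joint's range is limited). The gripper opens to 85 mm and grips with 20 to 120 N. Pads are 22 mm wide; open, the fingers measure 114 mm over their backs; the gripper's body (76 mm by 85 mm) begins 54 mm behind the grasp point. The pads swing forward as they close: fully open they stand 13 mm farther back than shut.
Start: joints at [-1.193, 0.26, -0.138, 1.173, 0, 1.571], TCP at [0.194, -0.488, 0.231] pointing down, gripper open.
Joint ranges: [-2.78, 2.78], [-0.83, 1.72], [-1.28, 1.37], [-1.9, 2.12], [-1.57, 1.48], [-3.14, 3.14]. Speed limits (rad/s): [2.57, 2.57, 3.14, 3.14, 3.14, 3.14].

### API

Orientations are given as a unit quaternion [x, y, z, w].
In Python, from plant import env, eyes, hand_in gives the robot as it stands. The module is installed in compiled form; this text tells all that it offers.
- The arm moves only by the tool jog_arm, never from a script. Its argument "motion" is a list of rows, each an object with "slide": the shift along the tool's x, y, z in m, a list of three; "twist": the turn, a rotation vector about the tool's x, y, z in rad, a list of three; "grip": the opening in per cent of the stroke, from 0 (shut) to 100 (fully open). In form: [{"slide": [dx, dy, dz], "twist": [ax, ay, az], "grip": grip}, ...]. A call has 1 to 12 rows; each row is the pose to reach, as a shift and turn from the pose commanded when the call began, along the tool's axes at that moment; what a row does not reach only later rows make up. A row lasts 1/8 s, in which the tool goes at most 62.5 mm and 10.7 degrees, less where a joint would pass 70% of its speed; a pose out of reach is approached as far as the arm can. A call with a gripper value outside its range is refused whole. The fingers move at their own pace and stop on an object; "grip_force" is the grip in N (left out, the last holds). Time passes only in rows, so rows that repeat a pose let the fingers close. It gives the time, the measured TCP pose, the force, the opening and the grip force at its end, in the units of the state.
- env.observe(): the state, without advancing time (a new reading comes with each control period).
- eyes.get_image(name): name is "scene" or "top" or "wrist"; returns a dict with "frame" (400x640x3 uint8, red, green, blue), "fx", "fy", "cx", "cy" (pixels), "R" (3x3) and "t" (3): a world point X has camera coordinates R X + t. Camera axes: x right, y down, z forward; pixel columns grow to the right and rows downward; lengths in m; the calibration is good to about 2 mm. A picture is of the moment at which its call begins. There is no depth.
- hand_in(): hands the job in; it is judged then, once.
The state is a dict: "time_s": time; "joint_pos": joint angles; "joint_vel": joint speeds; "joint_torque": joint torques, N m; "tool_pos": TCP position; "orientation": TCP orientation; "ft_force": force on the tool from outside, world axes, zero at the start; "wrist_torque": the same for the moment, N m; "gripper_width": finger opening in m; "grip_force": force on a finger pad.
Only numpy, scipy, OpenCV 4.12 (cv2) and the standard library are available. Lean on these libraries where they do the work, as an engineer would, in place of code of your own. Each camera call takes 0.05 s, during which the arm holds its last target. There are 200 camera calls.

### The job

Put the plug-in relay module down into its black socket frame inside the grey enclosure, fully home and upright, and let go of it while the door is still open. Then swing the door shut without slamming it until its sprung latch has snapped in under the keeper, and press it firmly home against its bumper for a moment, with at least 8 but never more than 20 newtons; leave everything else on the bench where it is and end with the robot clear of everything.

Things in the scene. Friction and masses are not known exactly. Their poses are not given: they have to be found in the camera images.
- module_mid (a point): Relay module to be loaded: plain block 52 (its x) x 32 (its y) x 50 mm (its z, up), about 120 g, black foot, white above, flat top, standing loose on the bench. This point is its centre, 25 mm above its underside. Grip it across the 32 mm sides with the finger ends at least 12 mm above its underside, so that they clear the socket frame.
- module: The same relay module, origin at the centre of its underside.
- case: The enclosure: grey open-topped box lying on its back, fixed to the bench, outside 260 (x) x 220 (y) x 110 mm (z), wall 4 mm; origin under its centre. Hinge on its +y side, keeper inside its -y wall at the middle. Inside, a row of terminals 45 mm high runs along the hinge side, 69 mm or more from the socket's centre.
- socket (a point): Centre of the socket floor in the enclosure, 20 mm above the bench, 118 mm in from the hinge line; axes of the enclosure. The socket is a black frame of walls 4 mm thick and 10 mm high round an opening 57 (x) x 37 mm (y). The module goes in with its x along this x, either way round; seated, its centre is 25 mm above this point.
- hinge (a point): Middle of the door's hinge line, which runs level along the enclosure's x, 118 mm above the bench, at the enclosure's +y side. Fixed; axes of the enclosure.
- push (a point): Good place to push: on the door's outer face, middle line, 195 mm from the hinge line, 25 mm from the free edge. Axes of the door: z is the outward normal, y from the free edge to the hinge, x along the hinge. The door is a plate 260 x 220 x 12 mm; its inner face passes through the hinge line. Shut, this point is at hinge + (0, -195, +12) mm in the enclosure's axes.
- door (a joint): Door angle in rad: 0 nominally shut (level), growing as it swings up and open; starts at 1.55 to 1.75, limit 1.9. The hinge is stiff (0.75 N m of friction) and the door (0.5 kg) stays where left. The keeper is screwed in slots, so the angle at which the door is really shut is anywhere from -0.045 to +0.05: it is not measured and must be felt.
- bolt_tip (a point): Tip of the latch bolt: a steeply bevelled steel tongue 18 mm wide, sprung, in a black housing 31 mm deep on the door's inner face near the free edge. The keeper is a steel lip; the bevel meets it about 25 mm before the door is shut. Riding over takes up to about 7 N at push, then it drops to 1 or 2 N, the bolt slides past the 7 mm lip, snaps out, and after 1.5 mm of play the door meets a bumper.
- bolt (a joint): How far the latch bolt is pressed back, in m: 0 fully out, 0.007 riding over the keeper's lip, limit 0.010. Spring 1.6 N out, 3 N at 7 mm. Once past the lip, the door bears on a hard rubber bumper of about 15 N/mm: a steady push of over 8 N means that it is seated and pressed home.
- contactor: Bystander: stepped block 60 x 45 x 54 mm, black below and grey above, loose; origin under its centre.
- pot: Bystander: round clear pot with a white cap, 48 mm across, 55 mm high, loose; origin under its centre.
- screwdriver: Bystander: screwdriver 200 mm long, lying on the bench at the far right.
- tape: Bystander: grey tape roll 90 mm across, 24 mm high, lying flat at the left.
- meter: Bystander: hand-held meter 150 x 75 x 44 mm lying flat at the left.
- hood: Bystander: bare aluminium connector hood 60 x 40 x 50 mm at the far left.

How it is judged:
By the outcome, as a careful person would: the job done as asked, in the order asked, and still so for the second after the job is handed in, with the robot touching nothing.
It also fails if it takes over 72 s, if anything falls off the work surface, if the arm or the gripper's body presses on something with over 40 N, if the wrist force passes 120 N, or if a joint passes its speed limit or range.

## Working session

There is one attempt and no reset: what is moved stays moved. The work goes in short steps, Python scripts to look and compute and a tool call to move; the robot and the scene stay as the last step left them, time stands still between calls to the robot, and variables do not carry over. Pictures are saved under pics/ and viewed, at most 10 in all, crops included, and the job is handed in when it is done.

Besides the shell and the picture viewer there is one more tool, called after "Emit:" as a command line: name --argument value ..., lists and objects as JSON in quotes. jog_arm: Moves the arm, as the interface text tells. Its arguments: {"type":"object","properties":{"motion":{"type":"array","items":{"type":"object","properties":{"slide":{"type":"array","items":{"type":"number"}},"twist":{"type":"array","items":{"type":"number"}},"grip":{"type":"number"}}}},"grip_force":{"type":"number"}},"required":["motion"]}

```bash
mkdir -p pics
python3 - <<'E'
from plant import env, eyes
import cv2,numpy as np,pickle
d={n:eyes.get_image(n) for n in("scene","top")}
pickle.dump(d,open("im0.pkl","wb"))
for n in d: cv2.imwrite(f"pics/{n}0.png",d[n]["frame"][:,:,::-1]); print(n,d[n]["fx"],d[n]["cx"],d[n]["cy"],np.round(d[n]["R"],3).tolist(),np.round(d[n]["t"],3))
print(env.observe())
E
```

```text
scene 378.60083726046366 320.45476343168025 201.14673977883245 [[-0.022, 1.0, -0.001], [0.885, 0.019, -0.466], [-0.466, -0.011, -0.885]] [ 0.002 -0.424  1.382]
top 373.62032361918375 316.0793508376104 201.06448529361757 [[-0.008, -1.0, 0.021], [-0.994, 0.006, -0.113], [0.113, -0.022, -0.993]] [0.015 0.526 1.146]
{'time_s': 0.1, 'joint_pos': array([-1.19299486e+00,  2.60638696e-01, -1.39232989e-01,  1.17268801e+00,
       -4.08114840e-05,  1.57080251e+00]), 'joint_vel': array([ 0.00080063, -0.00389495,  0.00354907,  0.00175961,  0.00074632,
       -0.00060724]), 'joint_torque': array([-1.02178139e-03, -4.06508374e+01,  2.54527062e+01,  1.01074812e-02,
       -1.41018331e-04,  7.70154543e-06]), 'tool_pos': array([ 0.19342643, -0.48742056,  0.23054012]), 'orientation': array([ 9.82211444e-01,  1.87776202e-01, -1.85607651e-04, -8.62168863e-04]), 'ft_force': array([-0.6786552 ,  0.32724183, -0.26758957]), 'wrist_torque': array([ 0.02463634, -0.02426034,  0.05788623]), 'grip_force': 0.0, 'gripper_width': 0.08550955872702358}
```

View pics/scene0.png

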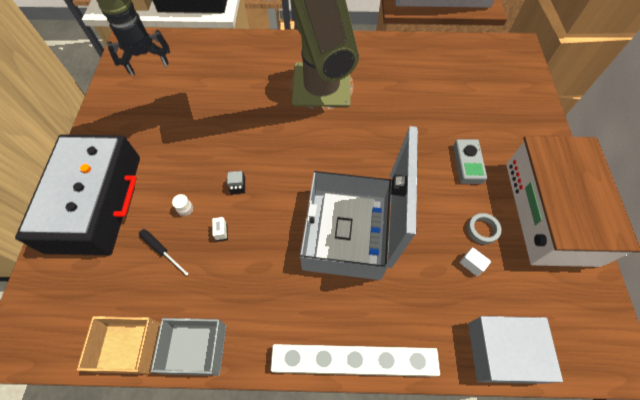

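View pics/top0.png

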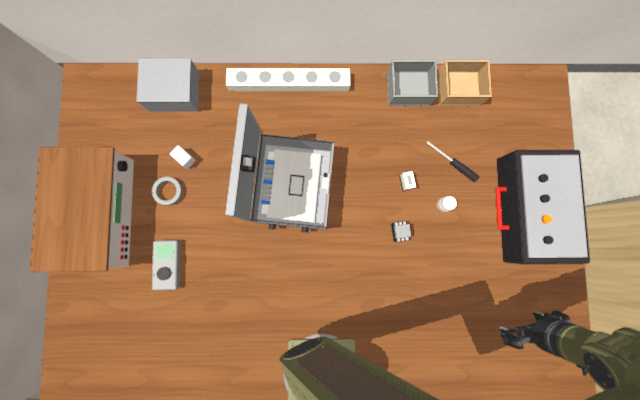

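The scene view shows the module at (219,229), the contactor at (236,181), the pot at (182,205), and the case with its socket at (343,229) and the door up at (405,190). The top view has the module at (409,181), the socket at (297,186), and the hinge on the left (+y).

Run:
```python
import pickle,cv2,numpy as np
d=pickle.load(open("im0.pkl","rb"))
def crop(n,x,y,w,h,s): return cv2.resize(d[n]["frame"][y:y+h,x:x+w,::-1],None,fx=s,fy=s,interpolation=cv2.INTER_CUBIC)
a=np.hstack([crop("top",220,95,125,145,3)[:435], np.zeros((435,5,3),np.uint8), crop("scene",290,120,130,145,3)])
b=np.hstack([crop("top",390,165,40,27,8), crop("scene",200,215,40,27,8)])
b=b[:, :min(b.shape[1],a.shape[1])][:160]
o=np.zeros((160,a.shape[1],3),np.uint8); o[:,:b.shape[1]]=b
cv2.imwrite("pics/crops.png",np.vstack([a,o]))
```

```text
(no output)
```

View pics/crops.png

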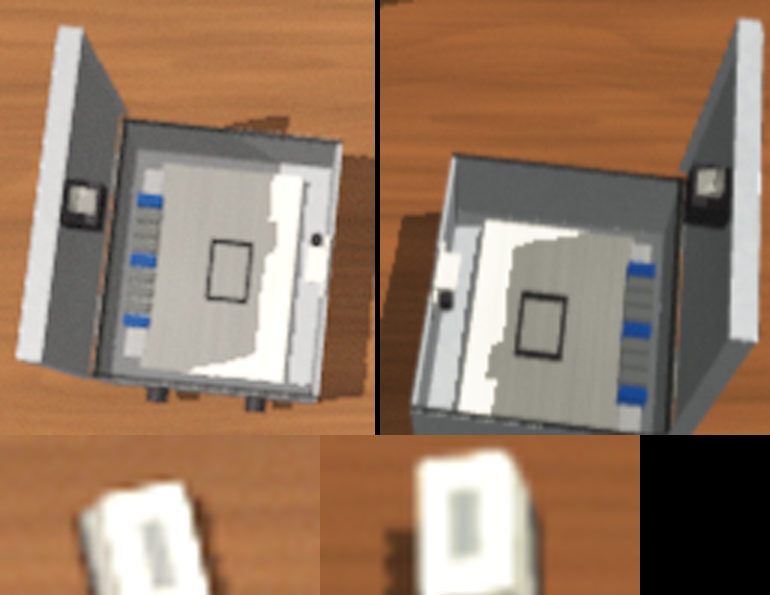

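```bash
cat > h.py <<'E'
import numpy as np,cv2
def ray(im,uv,z):
    R=np.array(im["R"]);t=np.array(im["t"])
    uv=np.atleast_2d(np.asarray(uv,float))
    c=np.c_[(uv[:,0]-im["cx"])/im["fx"],(uv[:,1]-im["cy"])/im["fy"],np.ones(len(uv))]
    o=-R.T@t; w=c@R
    return o+w*((z-o[2])/w[:,2])[:,None]
def proj(im,X):
    c=np.atleast_2d(X)@np.array(im["R"]).T+im["t"]
    return np.c_[im["fx"]*c[:,0]/c[:,2]+im["cx"],im["fy"]*c[:,1]/c[:,2]+im["cy"]]
def blob(im,roi,fn,z,k=4,near=None):
    x,y,w,h=roi
    f=cv2.resize(im["frame"][y:y+h,x:x+w],None,fx=k,fy=k,interpolation=cv2.INTER_CUBIC)
    m=fn(f.astype(int)).astype(np.uint8)*255
    cs,_=cv2.findContours(m,cv2.RETR_EXTERNAL,cv2.CHAIN_APPROX_NONE)
    c=max(cs,key=cv2.contourArea)[:,0].astype(float)
    uv=(c+.5)/k-.5+[x,y]
    P=ray(im,uv,z)
    r=cv2.minAreaRect((P[:,:2]*1000).astype(np.float32))
    return r,uv,P
E
python3 - <<'E'
import pickle
from h import *
d=pickle.load(open("im0.pkl","rb"))
print("socket")
for n,roi in (("top",(284,170,24,32)),("scene",(330,212,30,32))):
    r,uv,P=blob(d[n],roi,lambda f:f.max(2)<85,.03); print(n,np.round(r[0],1),np.round(r[1],1),round(r[2],1))
print("module")
for n,roi in (("top",(394,165,30,32)),("scene",(204,212,30,34))):
  for th in (150,200,235):
    r,uv,P=blob(d[n],roi,lambda f:(f.min(2)>th),.05); print(n,th,np.round(r[0],1),np.round(r[1],1),round(r[2],1),uv.min(0),uv.max(0))
  x,y,w,h=roi; print(d[n]["frame"][y:y+h,x:x+w].min(2)[::2])
# case rim corners
print("rim")
for n,uv in (("top",[(220+122/3,95+120/3),(220+342/3,95+142/3),(220+318/3,95+400/3),(220+95/3,95+376/3)]),("scene",[(290+(455-380)/3,120+155/3),(290+(680-380)/3,120+180/3),(290+35/3,120+408/3)])):
    print(n,np.round(ray(d[n],uv,.11)*1000).tolist())
E
```

```text
socket
top [609.6  82.8] [ 3.2 16.6] 5.8
scene [580.5  76.3] [44.3 67.8] 83.8
module
top 150 [ 588.7 -276.2] [56.  42.7] 11.0 [400.125 170.625] [415.625 189.625]
top 200 [ 589.1 -277.4] [53.4 38.5] 11.0 [402.125 170.875] [415.125 188.375]
top 235 [ 589.6 -279.3] [51.8 33. ] 10.5 [402.875 171.125] [414.875 188.125]
[[ 74  70  73  71  72  71  75  66  71  73  74  72  70  65  68  68  70  76
   73  71  67  70  72  73  70  72  73  70  72  70]
 [ 65  66  67  68  67  65  67  69  67  68  72  65  72  70  67  66  70  68
   67  69  67  68  71  70  72  71  72  71  73  71]
 [ 68  71  71  71  70  69  73  70  67  71  68  71  69  66  71  69  70  75
   68  71  68  74  73  75  72  72  68  74  71  67]
 [ 72  70  74  64  72  73  73  75  73  74  74  71  81 120 172 217 231 233
  204  78  72  72  75  73  73  72  74  72  71  74]
 [ 73  75  70  74  72  72  71  93 163 231 255 255 255 255 255 255 255 255
  253 169  48  58  68  74  74  75  73  74  75  73]
 [ 71  71  73  72  69  61 153 201 196 243 255 255 255 255 236 228 248 255
  255 248  53  43  55  67  64  70  72  73  72  72]
 [ 70  73  75  76  76  63 118 180 
[... 3053 characters left out ...]
52  53  54  53  54  53]
 [ 52  52  49  50  44  32  32  30  31  36  71 124 142 142 140 133 127 126
  125 121 118 115  97  46  51  53  54  53  53  53]
 [ 49  49  45  46  37  29  28  28  27  28  30  41  56  49  48  42  37  37
   38  33  33  36  35  45  50  47  49  49  50  50]
 [ 50  51  52  51  49  40  39  40  38  39  39  39  39  46  49  48  49  49
   48  49  51  51  49  50  50  50  50  50  53  53]
 [ 49  51  50  50  50  48  51  51  49  52  48  48  51  51  49  49  50  49
   50  50  49  51  49  51  50  48  51  51  51  49]]
rim
top [[716.0, 176.0, 110.0], [693.0, -42.0, 110.0], [437.0, -15.0, 110.0], [462.0, 200.0, 110.0]]
scene [[442.0, -7.0, 110.0], [465.0, 205.0, 110.0], [695.0, -34.0, 110.0]]
```

Run:
```python
import pickle
from h import *
d=pickle.load(open("im0.pkl","rb"))
im=d["top"]
for th in (95,105,115,125):
    r,uv,P=blob(im,(286,172,20,28),lambda f:f.max(2)<th,.03); print(th,np.round(r[0],1),np.round(r[1],1),round(r[2],1))
for n,roi in (("scene",(330,212,30,32)),):
  for th in (75,95,105):
    r,uv,P=blob(d[n],roi,lambda f:f.max(2)<th,.03); print(n,th,np.round(r[0],1),np.round(r[1],1),round(r[2],1))
# door free edge corners, top view & scene (outer top corners), triangulate
def tri(a,b):
    o=[];w=[]
    A=np.zeros((3,3));B=np.zeros(3)
    for n,uv in (("top",a),("scene",b)):
        p,q=ray(d[n],uv,0)[0],ray(d[n],uv,.5)[0]; v=(q-p)/np.linalg.norm(q-p); M=np.eye(3)-np.outer(v,v); A+=M;B+=M@p
    return np.linalg.solve(A,B)
T=lambda x,y:(220+x/3,95+y/3); S=lambda x,y:(290+(x-380)/3,120+y/3)
print("edge far +x outer (left)",tri(T(60,28),S(762,342-0)),"inner",tri(T(82,28),S(738,335)))
print("edge near -x outer",tri(T(17,358),S(762,20)),"inner",tri(T(42,362),S(738,18)))
```

```text
95 [608.9  81.1] [19.8  3.2] 89.7
105 [606.   69.2] [44.6 15.9] 67.3
115 [598.1  72.1] [44.2 25.8] 88.6
125 [577.7  74.2] [45.  66.4] 84.1
scene 75 [580.3  76.6] [43.5 67. ] 83.8
scene 95 [580.3  76.5] [45.2 68.9] 83.7
scene 105 [580.2  76.3] [46.  70.2] 83.7
edge far +x outer (left) [0.72471872 0.20115345 0.33606838] inner [0.72257325 0.18361101 0.34189211]
edge near -x outer [0.46157052 0.22745781 0.3403013 ] inner [0.45856185 0.2093355  0.3384754 ]
```

Emit:
jog_arm --motion '[{"slide":[0,0,-0.03],"twist":[0,0,0.15],"grip":100}]'

```text
time_s: 0.22
tool_pos: [0.1928, -0.4859, 0.2589]
orientation: [0.994, 0.112, -0.001, -0.003]
ft_force: [0.3, -0.5, 0.4]
gripper_width: 0.0855
grip_force: 0.0
```

```bash
python3 -c "
from plant import env
s=env.observe(); print(s['joint_pos'],s['tool_pos'],s['orientation'],s['ft_force'])"
```

```text
[-1.19299866e+00  2.51303921e-01 -7.78618165e-02  1.24839599e+00
  4.38222583e-06  1.72492765e+00] [ 0.19284779 -0.48592868  0.25890209] [ 9.93747501e-01  1.11599564e-01 -8.86992641e-04 -3.26433069e-03] [ 0.31470343 -0.4600665   0.38428671]
```

Emit:
jog_arm --motion '[{"slide":[0.433,-0.115,0.06],"twist":[0,0,-2.0],"grip":100},{"slide":[0.433,-0.115,0.06],"twist":[0,0,-2.0],"grip":100},{"slide":[0.433,-0.115,0.06],"twist":[0,0,-2.0],"grip":100},{"slide":[0.433,-0.115,0.06],"twist":[0,0,-2.0],"grip":100},{"slide":[0.433,-0.115,0.06],"twist":[0,0,-2.0],"grip":100},{"slide":[0.433,-0.115,0.06],"twist":[0,0,-2.0],"grip":100},{"slide":[0.433,-0.115,0.06],"twist":[0,0,-2.0],"grip":100},{"slide":[0.433,-0.115,0.06],"twist":[0,0,-2.0],"grip":100},{"slide":[0.433,-0.115,0.06],"twist":[0,0,-2.0],"grip":100},{"slide":[0.433,-0.115,0.06],"twist":[0,0,-2.0],"grip":100},{"slide":[0.433,-0.115,0.06],"twist":[0,0,-2.0],"grip":100},{"slide":[0.433,-0.115,0.06],"twist":[0,0,-2.0],"grip":100}]'

```text
time_s: 1.72
tool_pos: [0.5892, -0.278, 0.2007]
orientation: [0.442, 0.897, -0.0, -0.001]
ft_force: [0.2, 1.4, -0.1]
gripper_width: 0.0854
grip_force: 0.0
```

Emit:
jog_arm --motion '[{"slide":[0,0,0],"twist":[0,0,-1.09],"grip":100},{"slide":[0,0,0],"twist":[0,0,-1.09],"grip":100},{"slide":[0,0,0],"twist":[0,0,-1.09],"grip":100},{"slide":[0,0,0],"twist":[0,0,-1.09],"grip":100},{"slide":[0,0,0],"twist":[0,0,-1.09],"grip":100},{"slide":[0,0,0],"twist":[0,0,-1.09],"grip":100},{"slide":[0,0,0],"twist":[0,0,-1.09],"grip":100},{"slide":[0,0,0],"twist":[0,0,-1.09],"grip":100}]'

```text
time_s: 2.72
tool_pos: [0.5894, -0.2781, 0.2011]
orientation: [-0.086, 0.996, 0.0, -0.0]
ft_force: [-0.4, 0.3, 0.4]
gripper_width: 0.0853
grip_force: 0.0
```

```bash
cat >> h.py <<'E'
from scipy.spatial.transform import Rotation as Ro
def delta(s,X,azdeg,tilt=None):
    """slide/twist from state s to world X with tool down, tool x at azimuth"""
    R0=Ro.from_quat(s["orientation"])
    a=np.radians(azdeg); x=np.array([np.cos(a),np.sin(a),0]); z=np.array([0,0,-1.])
    R1=Ro.from_matrix(np.c_[x,np.cross(z,x),z])
    if tilt is not None: R1=Ro.from_rotvec(tilt)*R1
    return np.round(R0.inv().apply(np.array(X)-s["tool_pos"]),4),np.round((R0.inv()*R1).as_rotvec(),3)
E
python3 - <<'E'
from plant import env,eyes
from h import *
import pickle
s=env.observe(); print(s['time_s'],s['joint_pos'],s['tool_pos'],s['orientation'],s['ft_force'])
im=eyes.get_image("wrist"); pickle.dump(im,open("w1.pkl","wb"))
cv2.imwrite("pics/w1.png",im["frame"][:,:,::-1])
print(np.round(im["R"],3).tolist(),im["t"], proj(im,[.5895,-.278,.05]))
print(delta(s,[.5895,-.278,.02],190))
E
```

```text
2.725 [-4.40926915e-01  4.93326986e-01  1.43496865e-01  1.22128949e+00
  4.65807707e-06 -6.14016637e-01] [ 0.58938959 -0.27813918  0.20114124] [-8.64368629e-02  9.96257317e-01  8.33756136e-05 -1.38500672e-04] [-0.42046941  0.29128832  0.42921978]
[[-0.174, 0.985, 0.001], [0.93, 0.164, 0.328], [0.323, 0.058, -0.945]] [ 0.37644958 -0.5370942   0.17758091] [[323.60324746 182.21837233]]
(array([-2.000e-04,  1.000e-04,  1.811e-01]), array([ 0.   , -0.   , -0.001]))
```

View pics/w1.png

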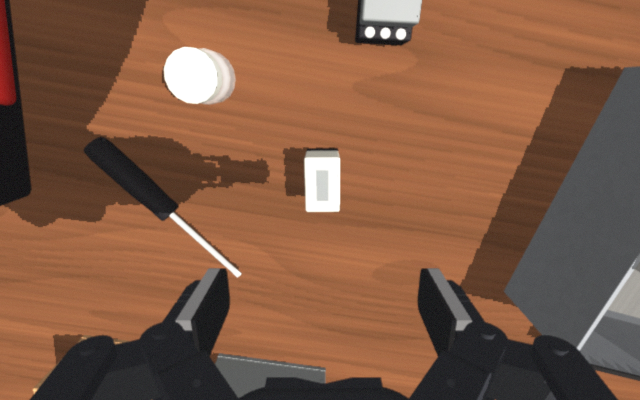

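The module's top is centred near (322,182) and aligned with the gripper. There's clear space on both sides for the fingers. I'll refine its pose and go down.

Run:
```python
from plant import env
from h import *
import pickle
im=pickle.load(open("w1.pkl","rb"));s=env.observe()
for th in (190,):
  r,uv,P=blob(im,(290,140,65,85),lambda f:(f.min(2)>th),.05); print(th,np.round(r[0],1),np.round(r[1],1),round(r[2],1))
```

```text
190 [ 592.  -278.9] [52.1 31.8] 10.5
```

Emit:
jog_arm --motion '[{"slide":[-0.0015,-0.001,0.05],"twist":[0,0,0],"grip":100},{"slide":[-0.0015,-0.001,0.1],"twist":[0,0,0],"grip":100},{"slide":[-0.0015,-0.001,0.14],"twist":[0,0,0],"grip":100},{"slide":[-0.0015,-0.001,0.165],"twist":[0,0,0],"grip":100},{"slide":[-0.0015,-0.001,0.179],"twist":[0,0,0],"grip":100},{"slide":[-0.0015,-0.001,0.179],"twist":[0,0,0],"grip":100},{"slide":[-0.0015,-0.001,0.179],"twist":[0,0,0],"grip":30},{"slide":[-0.0015,-0.001,0.179],"twist":[0,0,0],"grip":30},{"slide":[-0.0015,-0.001,0.179],"twist":[0,0,0],"grip":30},{"slide":[-0.0015,-0.001,0.179],"twist":[0,0,0],"grip":30}]' --grip_force 30

```text
time_s: 4.03
tool_pos: [0.5919, -0.2792, 0.0234]
orientation: [-0.088, 0.996, -0.0, 0.001]
ft_force: [0.9, 0.2, 4.6]
gripper_width: 0.0317
grip_force: 30.9
```

Emit:
jog_arm --motion '[{"slide":[0,0,0],"twist":[0,0,0],"grip":0},{"slide":[0,0,0],"twist":[0,0,0],"grip":0},{"slide":[0,0,0],"twist":[0,0,0],"grip":0},{"slide":[0,0,0],"twist":[0,0,0],"grip":0}]' --grip_force 30

```text
time_s: 4.53
tool_pos: [0.592, -0.2792, 0.0234]
orientation: [-0.088, 0.996, -0.0, 0.001]
ft_force: [-0.4, 0.7, 5.3]
gripper_width: 0.0314
grip_force: 31.0
```

Emit:
jog_arm --motion '[{"slide":[0,0,-0.03],"twist":[0,0,0],"grip":0},{"slide":[0,0,-0.08],"twist":[0,0,0],"grip":0},{"slide":[0,0,-0.13],"twist":[0,0,0],"grip":0},{"slide":[0,0,-0.18],"twist":[0,0,0],"grip":0},{"slide":[0,0,-0.18],"twist":[0,0,0],"grip":0}]'

```text
time_s: 5.15
tool_pos: [0.5936, -0.2801, 0.2071]
orientation: [-0.088, 0.996, -0.002, 0.004]
ft_force: [0.7, 0.4, -1.6]
gripper_width: 0.0315
grip_force: 30.4
```

Run:
```python
from plant import env
from h import *
s=env.observe(); print(s['tool_pos'],s['gripper_width'],s['joint_pos'],s['ft_force'])
print(delta(s,[.54,.02,.26],173.8),delta(s,[.579,.0755,.20],173.8))
```

```text
[ 0.59361635 -0.28009716  0.20706259] 0.031480075798641205 [-4.40832122e-01  4.92474045e-01  1.57431345e-01  1.22698799e+00
 -8.60052418e-05 -6.16980395e-01] [ 0.68364724  0.39358658 -1.56308321]
(array([-2.000e-04,  3.046e-01, -5.450e-02]), array([-0.004,  0.008,  0.284])) (array([-0.0479,  0.3527,  0.0056]), array([-0.004,  0.008,  0.284]))
```

Emit:
jog_arm --motion '[{"slide":[-0.007,0.05,0],"twist":[0,0,0.04],"grip":0},{"slide":[-0.014,0.1,0],"twist":[0,0,0.08],"grip":0},{"slide":[-0.021,0.15,0],"twist":[0,0,0.12],"grip":0},{"slide":[-0.028,0.2,0],"twist":[0,0,0.16],"grip":0},{"slide":[-0.035,0.25,0],"twist":[0,0,0.2],"grip":0},{"slide":[-0.042,0.3,0],"twist":[0,0,0.24],"grip":0},{"slide":[-0.047,0.335,0],"twist":[0,0,0.275],"grip":0},{"slide":[-0.049,0.352,0],"twist":[0,0,0.284],"grip":0},{"slide":[-0.049,0.352,0],"twist":[0,0,0.284],"grip":0},{"slide":[-0.049,0.352,0],"twist":[0,0,0.284],"grip":0},{"slide":[-0.049,0.352,0],"twist":[0,0,0.284],"grip":0}]'

```text
time_s: 6.52
tool_pos: [0.5775, 0.0752, 0.2019]
orientation: [0.055, 0.999, -0.0, -0.0]
ft_force: [0.2, -1.0, -0.5]
gripper_width: 0.0317
grip_force: 30.5
```

Run:
```python
from plant import env,eyes
from h import *
import pickle
s=env.observe(); print(s['tool_pos'],s['gripper_width'],s['joint_pos'],s['ft_force'])
im=eyes.get_image("wrist"); pickle.dump(im,open("w2.pkl","wb"))
cv2.imwrite("pics/w2.png",im["frame"][:,:,::-1])
print(proj(im,[[.579,.0755,.03],[.592,.0,.2]]))
print(delta(s,[.579,.0755,.20],173.8))
```

```text
[0.57753771 0.07517741 0.2018876 ] 0.03166321319311929 [ 1.29598286e-01  3.71903738e-01 -5.18759152e-02  1.14780183e+00
 -2.85863777e-04  2.38771199e-01] [ 0.16690213 -1.02761808 -0.53400962]
[[323.51630711 177.728477  ]
 [180.29939787 303.52392347]]
(array([-0.0014,  0.0005,  0.0019]), array([-0.   , -0.001, -0.001]))
```

View pics/w2.png

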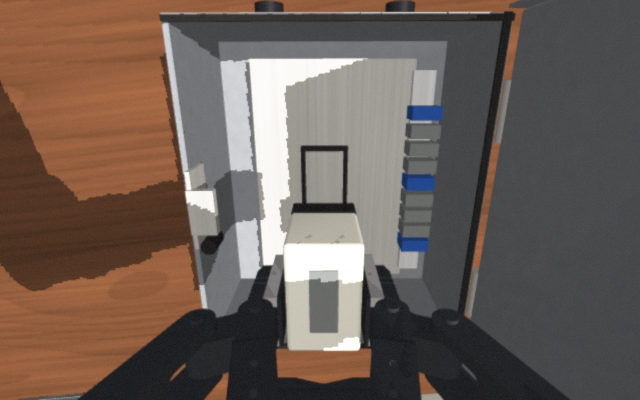

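The module is held squarely. The far part of the socket frame is visible, with its outer corners at (301,146) and (349,146). The module's far top edge is at row 243, from (285) to (362). I'll compute the offset from these.

Run:
```python
from plant import env
from h import *
import pickle
im=pickle.load(open("w2.pkl","rb"));s=env.observe()
r,uv,P=blob(im,(294,138,62,58),lambda f:f.max(2)<90,.03)
# frame in the case-x axes (azimuth -6.2)
for yaw in(-6.2,):
  a=np.radians(yaw);e=np.array([[np.cos(a),np.sin(a)],[-np.sin(a),np.cos(a)]])
  Q=P[:,:2]@e.T*1000
  print("frame max x",np.percentile(Q[:,0],98),"y",Q[:,1].min(),Q[:,1].max(), "TCP",e@s['tool_pos'][:2]*1000)
  # straight edge angle of the far bar
  top=P[Q[:,0]>Q[:,0].max()-1.5][:,:2]; print("yaw far bar",np.degrees(np.arctan2(*np.polyfit(top[:,1],top[:,0],1)[:1],1)))
  L=P[(Q[:,1]<Q[:,1].min()+1.5)][:,:2];Rr=P[(Q[:,1]>Q[:,1].max()-1.5)][:,:2]
  for q in(L,Rr): print("side yaw",np.degrees(np.arctan(np.polyfit(q[:,0],q[:,1],1)[0])))
  c=np.array([Q[:,0].max()-32.5,(Q[:,1].min()+Q[:,1].max())/2]); print("socket centre",e.T@c)
  z=s['tool_pos'][2]-.022
  r2,uv2,P2=blob(im,(270,225,105,140),lambda f:f.min(2)>215,z+.05); Q2=P2[:,:2]@e.T*1000
  print("module top",e.T@[(Q2[:,0].max()+Q2[:,0].min())/2,(Q2[:,1].max()+Q2[:,1].min())/2],np.ptp(Q2,axis=0),r2)
  m=ray(im,[(285,243),(362,243),(290,349),(360,349)],z+.05)[:,:2]@e.T*1000; print(m)
  m=ray(im,[(291,206),(355,206)],z)[:,:2]@e.T*1000; print("foot far edge",m)
```

```text
frame max x 585.5207643729049 y 115.62717536040468 160.4249793482675 TCP [566.12420288 137.16115629]
yaw far bar 6.15666430436605
side yaw -6.086134043486634
side yaw -6.061243268528288
socket centre [564.70964114  77.49104788]
module top [559.98723963  77.34959631] [17.58717973 30.69911407] ((559.9910888671875, 77.3500747680664), (30.697690963745117, 17.58522605895996), 83.81926727294922)
[[539.41656698 122.70926325]
 [539.40672033 151.96299138]
 [589.74780974 122.99106274]
 [589.74310555 153.04716604]]
foot far edge [[542.53723377 120.34482858]
 [542.52413883 153.91611249]]
```

Run:
```python
from h import *
import pickle
im=pickle.load(open("w2.pkl","rb"))
a=np.radians(-6.1);e=np.array([[np.cos(a),np.sin(a)],[-np.sin(a),np.cos(a)]])
r,uv,P=blob(im,(294,138,62,58),lambda f:f.max(2)<90,.03)
Q=P[:,:2]@e.T*1000; print("min x",Q[:,0].min(),np.percentile(Q[:,0],2),Q[:,1].min(),Q[:,1].max())
c=[Q[:,0].min()+32.5,(Q[:,1].min()+Q[:,1].max())/2]; print(c,e.T@c)
print("from scene/top",e@[580.3,76.4],e@[577.7,74.2],"tcp",e@[577.5,75.2])
```

```text
min x 535.941190007802 536.1744994608742 114.68160008779812 159.42792480688448
[np.float64(568.441190007802), np.float64(137.0547624473413)] [579.78664129  75.87387556]
from scene/top [568.89573393 137.63245953] [566.54423623 135.16862947] tcp [566.23910457 136.1417146 ]
```

Emit:
jog_arm --motion '[{"slide":[-0.002,0.0005,0.03],"twist":[0,0,0],"grip":0},{"slide":[-0.002,0.0005,0.07],"twist":[0,0,0],"grip":0},{"slide":[-0.002,0.0005,0.105],"twist":[0,0,0],"grip":0},{"slide":[-0.002,0.0005,0.13],"twist":[0,0,0],"grip":0},{"slide":[-0.002,0.0005,0.142],"twist":[0,0,0],"grip":0},{"slide":[-0.002,0.0005,0.142],"twist":[0,0,0],"grip":0},{"slide":[-0.002,0.0005,0.142],"twist":[0,0,0],"grip":0}]'

```text
time_s: 7.45
tool_pos: [0.5808, 0.0765, 0.0615]
orientation: [0.054, 0.999, 0.0, 0.001]
ft_force: [0.0, -0.5, -1.2]
gripper_width: 0.0312
grip_force: 30.4
```

Emit:
jog_arm --motion '[{"slide":[0,0,0.003],"twist":[0,0,0],"grip":0},{"slide":[0,0,0.006],"twist":[0,0,0],"grip":0},{"slide":[0,0,0.009],"twist":[0,0,0],"grip":0},{"slide":[0,0,0.009],"twist":[0,0,0],"grip":0}]'

```text
time_s: 7.95
tool_pos: [0.5794, 0.0765, 0.051]
orientation: [0.054, 0.999, -0.0, -0.0]
ft_force: [0.5, -0.1, -0.4]
gripper_width: 0.0315
grip_force: 30.4
```

Emit:
jog_arm --motion '[{"slide":[0,0,0.002],"twist":[0,0,0],"grip":0},{"slide":[0,0,0.004],"twist":[0,0,0],"grip":0},{"slide":[0,0,0.006],"twist":[0,0,0],"grip":0},{"slide":[0,0,0.008],"twist":[0,0,0],"grip":0},{"slide":[0,0,0.008],"twist":[0,0,0],"grip":0},{"slide":[0,0,0.008],"twist":[0,0,0],"grip":0}]'

```text
time_s: 8.7
tool_pos: [0.5798, 0.0766, 0.0434]
orientation: [0.054, 0.999, -0.0, 0.0]
ft_force: [0.2, 0.0, 1.1]
gripper_width: 0.0318
grip_force: 30.5
```

Emit:
jog_arm --motion '[{"slide":[0,0,0.001],"twist":[0,0,0],"grip":0},{"slide":[0,0,0.001],"twist":[0,0,0],"grip":0}]'

```text
time_s: 8.95
tool_pos: [0.5798, 0.0766, 0.0434]
orientation: [0.054, 0.999, 0.0, 0.0]
ft_force: [-1.6, 0.2, 7.2]
gripper_width: 0.0316
grip_force: 31.4
```

Emit:
jog_arm --motion '[{"slide":[0,0,0],"twist":[0,0,0],"grip":65},{"slide":[0,0,0],"twist":[0,0,0],"grip":65},{"slide":[0,0,0],"twist":[0,0,0],"grip":65},{"slide":[0,0,0],"twist":[0,0,0],"grip":65},{"slide":[0,0,-0.02],"twist":[0,0,0],"grip":65},{"slide":[0,0,-0.05],"twist":[0,0,0],"grip":65},{"slide":[0,0,-0.1],"twist":[0,0,0],"grip":65},{"slide":[0,0,-0.15],"twist":[0,0,0],"grip":65},{"slide":[0,0,-0.15],"twist":[0,0,0],"grip":0},{"slide":[0,0,-0.15],"twist":[0,0,0],"grip":0},{"slide":[0,0,-0.15],"twist":[0,0,0],"grip":0}]'

```text
time_s: 10.32
tool_pos: [0.5785, 0.0764, 0.1905]
orientation: [0.054, 0.999, -0.0, -0.002]
ft_force: [-0.2, -1.7, 0.3]
gripper_width: 0.0011
grip_force: 0.0
```

Run:
```python
from plant import env,eyes
from h import *
s=env.observe(); print(s['time_s'],s['tool_pos'],s['gripper_width'],s['joint_pos'],s['ft_force'])
im={n:eyes.get_image(n) for n in("wrist","scene","top")}
import pickle; pickle.dump(im,open("im3.pkl","wb"))
a=im["wrist"]["frame"][100:400,:,::-1]
b=cv2.resize(im["scene"]["frame"][120:275,290:430,::-1],None,fx=1.9,fy=1.9)
c=cv2.resize(im["top"]["frame"][95:240,220:345,::-1],None,fx=2.03,fy=2.03)
h=min(len(b),len(c)); o=np.hstack([b[:h],c[:h]]); o=np.hstack([o,np.zeros((h,640-o.shape[1],3),np.uint8)])
cv2.imwrite("pics/c3.png",np.vstack([a,o]))
```

```text
10.325 [0.57851917 0.076389   0.1905438 ] 0.0010530020459555995 [ 1.31283521e-01  3.81355649e-01 -6.74018745e-02  1.12543295e+00
 -1.24454153e-06  2.39083439e-01] [-0.21473976 -1.71416803  0.27768222]
```

View pics/c3.png

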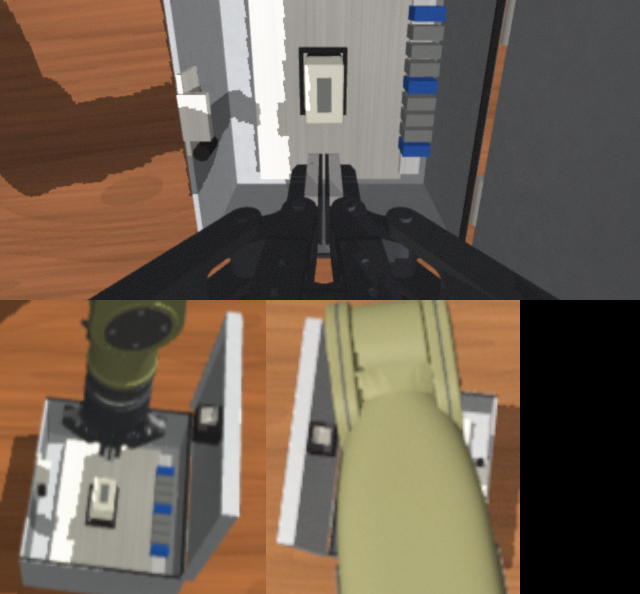

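The module sits down inside the frame at (323,188) in the wrist image. It hit the floor at the expected height, so it is home, upright and released. The door is still open. Next I go up and over to the door's outer side, with the fingers shut and turned 90°.

Emit:
jog_arm --motion '[{"slide":[0,0,-0.06],"twist":[0,0,0],"grip":0},{"slide":[0,0,-0.12],"twist":[0,0,0],"grip":0},{"slide":[0,0,-0.18],"twist":[0,0,0],"grip":0},{"slide":[0,0,-0.23],"twist":[0,0,0],"grip":0},{"slide":[0,0,-0.24],"twist":[0,0,0.15],"grip":0},{"slide":[0,0.04,-0.24],"twist":[0,0,0.3],"grip":0},{"slide":[0,0.08,-0.24],"twist":[0,0,0.48],"grip":0},{"slide":[0,0.12,-0.24],"twist":[0,0,0.66],"grip":0},{"slide":[0,0.16,-0.24],"twist":[0,0,0.84],"grip":0},{"slide":[0,0.178,-0.24],"twist":[0,0,1.02],"grip":0},{"slide":[0,0.178,-0.24],"twist":[0,0,1.2],"grip":0},{"slide":[0,0.178,-0.24],"twist":[0,0,1.38],"grip":0}]'

```text
time_s: 11.98
tool_pos: [0.599, 0.2541, 0.4311]
orientation: [0.679, 0.734, -0.001, -0.0]
ft_force: [-0.3, 0.1, 0.0]
gripper_width: 0.0002
grip_force: 0.0
```

Run:
```python
from plant import env
from h import *
s=env.observe(); print(s['tool_pos'],s['joint_pos'],s['ft_force'])
print(delta(s,[.5987,.2532,.313],83.9))
a=np.radians(-6.1); ey=np.array([-np.sin(a),np.cos(a)]); h=np.array([.5923,.1935])
print("path: dy from start 60mm, z")
for th in np.arange(1.7,-.06,-.1):
    y=-195*np.cos(th)+12*np.sin(th)+10*max(np.sin(th),0); z=195*np.sin(th)+12*np.cos(th)
    print(round(th,2),"x",round((y-60)/1000,4),"z",round((195-z)/1000,4))
```

```text
[0.59898381 0.25414684 0.43110894] [ 4.01310446e-01  5.60740548e-01  8.66247799e-01  1.87813389e+00
 -7.24487863e-05  1.89415759e+00] [-0.27467295  0.06159372  0.04355999]
(array([-0.0008, -0.0002,  0.1181]), array([-0.002,  0.001,  0.184]))
path: dy from start 60mm, z
1.7 x -0.0131 z 0.0032
1.6 x -0.0323 z 0.0004
1.5 x -0.0518 z -0.0004
1.4 x -0.0715 z 0.0008
1.3 x -0.091 z 0.0039
1.2 x -0.1102 z 0.0089
1.1 x -0.1288 z 0.0158
1.0 x -0.1468 z 0.0244
0.9 x -0.164 z 0.0348
0.8 x -0.1801 z 0.0468
0.7 x -0.195 z 0.0602
0.6 x -0.2085 z 0.075
0.5 x -0.2206 z 0.091
0.4 x -0.231 z 0.108
0.3 x -0.2398 z 0.1259
0.2 x -0.2467 z 0.1445
0.1 x -0.2518 z 0.1636
-0.0 x -0.255 z 0.183
```

Emit:
jog_arm --motion '[{"slide":[0,0,0.04],"twist":[0,0,0.15],"grip":0},{"slide":[0,0,0.08],"twist":[0,0,0.184],"grip":0},{"slide":[0,0,0.11],"twist":[0,0,0.184],"grip":0},{"slide":[0,0,0.118],"twist":[0,0,0.184],"grip":0},{"slide":[0,0,0.118],"twist":[0,0,0.184],"grip":0}]'

```text
time_s: 12.6
tool_pos: [0.5988, 0.2535, 0.3142]
orientation: [0.742, 0.671, -0.0, -0.0]
ft_force: [0.8, 0.5, 0.2]
gripper_width: -0.0001
grip_force: 0.0
```

Run:
```python
from plant import env
from h import *
s=env.observe(); print(s['tool_pos'],s['joint_pos'],s['ft_force'],delta(s,[.5987,.2532,.313],83.9))
```

```text
[0.59884432 0.25350791 0.31419422] [4.00438444e-01 4.79146527e-01 4.10447557e-01 1.50287136e+00
 3.17324395e-05 2.07221584e+00] [0.77791294 0.46182063 0.23658703] (array([-0.0003, -0.0001,  0.0012]), array([-0.001,  0.   ,  0.005]))
```

Emit:
jog_arm --motion '[{"slide":[-0.008,0,0],"twist":[0,0,0],"grip":0},{"slide":[-0.016,0,0],"twist":[0,0,0],"grip":0},{"slide":[-0.024,0,0],"twist":[0,0,0],"grip":0},{"slide":[-0.032,0,0],"twist":[0,0,0],"grip":0},{"slide":[-0.042,0,0],"twist":[0,0,0],"grip":0},{"slide":[-0.052,0,0],"twist":[0,0,0],"grip":0},{"slide":[-0.062,0,0],"twist":[0,0,0],"grip":0},{"slide":[-0.072,0,0.001],"twist":[0,0,0],"grip":0}]'

```text
time_s: 13.6
tool_pos: [0.5916, 0.1811, 0.3134]
orientation: [0.742, 0.67, 0.0, 0.0]
ft_force: [-0.4, 3.9, 3.1]
gripper_width: -0.0
grip_force: 1.8
```

Emit:
jog_arm --motion '[{"slide":[-0.01,0,0.001],"twist":[0,0,0],"grip":0},{"slide":[-0.02,0,0.003],"twist":[0,0,0],"grip":0},{"slide":[-0.03,0,0.006],"twist":[0,0,0],"grip":0},{"slide":[-0.04,0,0.009],"twist":[0,0,0],"grip":0},{"slide":[-0.05,0,0.012],"twist":[0,0,0],"grip":0},{"slide":[-0.06,0,0.0165],"twist":[0,0,0],"grip":0},{"slide":[-0.068,0,0.02],"twist":[0,0,0],"grip":0},{"slide":[-0.075,0,0.0235],"twist":[0,0,0],"grip":0},{"slide":[-0.084,0,0.029],"twist":[0,0,0],"grip":0},{"slide":[-0.092,0,0.034],"twist":[0,0,0],"grip":0},{"slide":[-0.1,0,0.04],"twist":[0,0,0],"grip":0},{"slide":[-0.108,0,0.046],"twist":[0,0,0],"grip":0}]'

```text
time_s: 15.1
tool_pos: [0.5806, 0.0738, 0.2669]
orientation: [0.742, 0.671, -0.0, 0.0]
ft_force: [0.3, 2.2, 0.4]
gripper_width: -0.0001
grip_force: 0.8
```

Emit:
jog_arm --motion '[{"slide":[-0.008,0,0.0065],"twist":[0,0,0],"grip":0},{"slide":[-0.015,0,0.013],"twist":[0,0,0],"grip":0},{"slide":[-0.022,0,0.0205],"twist":[0,0,0],"grip":0},{"slide":[-0.0285,0,0.028],"twist":[0,0,0],"grip":0},{"slide":[-0.035,0,0.036],"twist":[0,0,0],"grip":0},{"slide":[-0.041,0,0.044],"twist":[0,0,0],"grip":0},{"slide":[-0.046,0,0.0525],"twist":[0,0,0],"grip":0},{"slide":[-0.051,0,0.061],"twist":[0,0,0],"grip":0},{"slide":[-0.055,0,0.069],"twist":[0,0,0],"grip":0},{"slide":[-0.058,0,0.0755],"twist":[0,0,0],"grip":0},{"slide":[-0.06,0,0.079],"twist":[0,0,0],"grip":0}]'

```text
time_s: 16.48
tool_pos: [0.5745, 0.0145, 0.1878]
orientation: [0.742, 0.67, -0.0, -0.0]
ft_force: [-0.3, 1.2, 0.5]
gripper_width: 0.0002
grip_force: 0.3
```

Run:
```python
from plant import env,eyes
from h import *
s=env.observe(); print(s['time_s'],s['tool_pos'],s['joint_pos'],s['ft_force'])
p=s['tool_pos'];a=np.radians(-6.1);print("case y from hinge",(p[:2]-[.5923,.1935])@[-np.sin(a),np.cos(a)],"z",p[2]-.118)
im=eyes.get_image("scene"); cv2.imwrite("pics/s4.png",cv2.resize(im["frame"][60:300,230:480,::-1],None,fx=2,fy=2))
```

```text
16.475 [0.57447915 0.014507   0.18781686] [ 2.53008519e-02  3.65648520e-01 -9.91274033e-02  1.10653000e+00
 -9.64433153e-05  1.69717215e+00] [-0.26494799  1.17097419  0.53243559]
case y from hinge -0.17987324332791646 z 0.06981686182567412
```

View pics/s4.png

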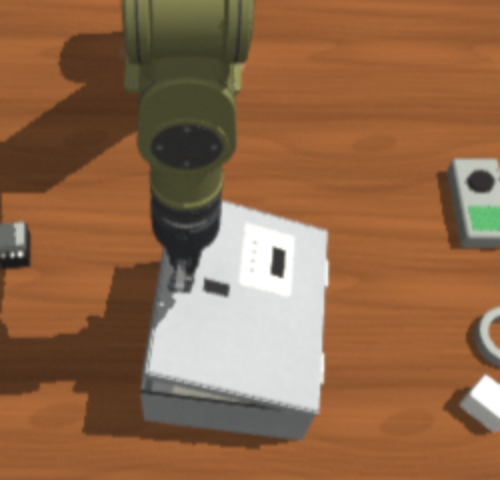

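The door is down to about 0.3 rad, with the fingertips on its outer face near the free edge at (180,285). From here I go slowly and watch the force.

Emit:
jog_arm --motion '[{"slide":[-0.0015,0,0.004],"twist":[0,0,0],"grip":0},{"slide":[-0.003,0,0.008],"twist":[0,0,0],"grip":0},{"slide":[-0.0045,0,0.012],"twist":[0,0,0],"grip":0},{"slide":[-0.006,0,0.016],"twist":[0,0,0],"grip":0},{"slide":[-0.0075,0,0.02],"twist":[0,0,0],"grip":0},{"slide":[-0.0085,0,0.024],"twist":[0,0,0],"grip":0},{"slide":[-0.0095,0,0.027],"twist":[0,0,0],"grip":0},{"slide":[-0.0095,0,0.027],"twist":[0,0,0],"grip":0}]'

```text
time_s: 17.52
tool_pos: [0.5735, 0.0051, 0.161]
orientation: [0.742, 0.67, -0.0, -0.0]
ft_force: [-0.4, -0.3, 0.8]
gripper_width: -0.0001
grip_force: 0.0
```

Emit:
jog_arm --motion '[{"slide":[-0.0005,0,0.002],"twist":[0,0,0],"grip":0},{"slide":[-0.001,0,0.004],"twist":[0,0,0],"grip":0},{"slide":[-0.001,0,0.006],"twist":[0,0,0],"grip":0}]'

```text
time_s: 17.9
tool_pos: [0.5737, 0.004, 0.1556]
orientation: [0.742, 0.67, -0.0, 0.0]
ft_force: [-1.0, -0.9, 3.6]
gripper_width: -0.0001
grip_force: 1.7
```

Emit:
jog_arm --motion '[{"slide":[-0.0005,0,0.0015],"twist":[0,0,0],"grip":0},{"slide":[-0.0005,0,0.003],"twist":[0,0,0],"grip":0},{"slide":[-0.001,0,0.0045],"twist":[0,0,0],"grip":0}]'

```text
time_s: 18.27
tool_pos: [0.5735, 0.0032, 0.1508]
orientation: [0.742, 0.67, -0.0, 0.0]
ft_force: [-1.1, -1.3, 4.4]
gripper_width: 0.0001
grip_force: 2.1
```

Emit:
jog_arm --motion '[{"slide":[0,0,0.001],"twist":[0,0,0],"grip":0},{"slide":[-0.0005,0,0.002],"twist":[0,0,0],"grip":0},{"slide":[-0.0005,0,0.003],"twist":[0,0,0],"grip":0},{"slide":[-0.0005,0,0.004],"twist":[0,0,0],"grip":0}]'

```text
time_s: 18.77
tool_pos: [0.5735, 0.0026, 0.1468]
orientation: [0.742, 0.67, -0.0, 0.0]
ft_force: [-1.7, -1.3, 3.9]
gripper_width: 0.0002
grip_force: 2.4
```

Emit:
jog_arm --motion '[{"slide":[0,0,0.001],"twist":[0,0,0],"grip":0},{"slide":[0,0,0.002],"twist":[0,0,0],"grip":0},{"slide":[0,0,0.003],"twist":[0,0,0],"grip":0}]'

```text
time_s: 19.15
tool_pos: [0.5735, 0.0025, 0.1437]
orientation: [0.742, 0.67, -0.0, 0.0]
ft_force: [1.2, 0.4, 0.0]
gripper_width: 0.0004
grip_force: 0.1
```

Emit:
jog_arm --motion '[{"slide":[0,0,0.001],"twist":[0,0,0],"grip":0},{"slide":[0,0,0.002],"twist":[0,0,0],"grip":0}]'

```text
time_s: 19.4
tool_pos: [0.5736, 0.0027, 0.1415]
orientation: [0.742, 0.67, -0.0, 0.0]
ft_force: [0.2, -1.9, 3.5]
gripper_width: 0.0001
grip_force: 1.2
```

Emit:
jog_arm --motion '[{"slide":[0,0,0.0005],"twist":[0,0,0],"grip":0},{"slide":[0,0,0.001],"twist":[0,0,0],"grip":0}]'

```text
time_s: 19.65
tool_pos: [0.5736, 0.0028, 0.1408]
orientation: [0.742, 0.671, 0.0, 0.0]
ft_force: [-0.2, -1.5, 2.4]
gripper_width: 0.0002
grip_force: 1.2
```

Emit:
jog_arm --motion '[{"slide":[0,0,0.0005],"twist":[0,0,0],"grip":0},{"slide":[0,0,0.001],"twist":[0,0,0],"grip":0}]'

```text
time_s: 19.9
tool_pos: [0.5736, 0.0028, 0.1398]
orientation: [0.742, 0.671, 0.0, 0.0]
ft_force: [-1.0, -1.3, 2.2]
gripper_width: 0.0003
grip_force: 1.2
```

Emit:
jog_arm --motion '[{"slide":[0,0,0.0005],"twist":[0,0,0],"grip":0},{"slide":[0,0,0.001],"twist":[0,0,0],"grip":0}]'

```text
time_s: 20.15
tool_pos: [0.5735, 0.0028, 0.1388]
orientation: [0.742, 0.671, 0.0, 0.0]
ft_force: [0.1, -0.5, 3.3]
gripper_width: 0.0001
grip_force: 1.2
```

Emit:
jog_arm --motion '[{"slide":[0,0,0.0005],"twist":[0,0,0],"grip":0},{"slide":[0,0,0.001],"twist":[0,0,0],"grip":0}]'

```text
time_s: 20.4
tool_pos: [0.5735, 0.0028, 0.1378]
orientation: [0.742, 0.671, 0.0, 0.0]
ft_force: [-0.3, -1.2, 2.4]
gripper_width: -0.0002
grip_force: 1.2
```

Emit:
jog_arm --motion '[{"slide":[0,0,0.0005],"twist":[0,0,0],"grip":0},{"slide":[0,0,0.001],"twist":[0,0,0],"grip":0}]'

```text
time_s: 20.65
tool_pos: [0.5735, 0.0028, 0.1368]
orientation: [0.742, 0.671, 0.0, -0.0]
ft_force: [-0.7, -0.7, 2.8]
gripper_width: 0.0
grip_force: 1.1
```

Emit:
jog_arm --motion '[{"slide":[0,0,0.0005],"twist":[0,0,0],"grip":0},{"slide":[0,0,0.001],"twist":[0,0,0],"grip":0}]'

```text
time_s: 20.9
tool_pos: [0.5732, 0.0032, 0.1355]
orientation: [0.742, 0.671, 0.0, -0.001]
ft_force: [0.5, 0.0, -0.5]
gripper_width: 0.0003
grip_force: 0.2
```

Emit:
jog_arm --motion '[{"slide":[0,0,0.0005],"twist":[0,0,0],"grip":0},{"slide":[0,0,0.001],"twist":[0,0,0],"grip":0}]'

```text
time_s: 21.15
tool_pos: [0.5732, 0.0031, 0.1345]
orientation: [0.742, 0.671, -0.0, -0.0]
ft_force: [-0.8, -0.8, -0.3]
gripper_width: -0.0001
grip_force: 0.2
```

Emit:
jog_arm --motion '[{"slide":[0,0,0.0005],"twist":[0,0,0],"grip":0},{"slide":[0,0,0.0005],"twist":[0,0,0],"grip":0}]'

```text
time_s: 21.4
tool_pos: [0.5733, 0.0029, 0.1342]
orientation: [0.742, 0.671, -0.0, -0.0]
ft_force: [1.1, -0.2, 0.7]
gripper_width: 0.0001
grip_force: 0.0
```

Emit:
jog_arm --motion '[{"slide":[0,0,0.0005],"twist":[0,0,0],"grip":0},{"slide":[0,0,0.0005],"twist":[0,0,0],"grip":0}]'

```text
time_s: 21.65
tool_pos: [0.5733, 0.0028, 0.1339]
orientation: [0.742, 0.671, -0.0, -0.0]
ft_force: [-1.1, 0.2, 2.8]
gripper_width: -0.0
grip_force: 0.9
```

Emit:
jog_arm --motion '[{"slide":[0,0,0.0005],"twist":[0,0,0],"grip":0},{"slide":[0,0,0.0005],"twist":[0,0,0],"grip":0}]'

```text
time_s: 21.9
tool_pos: [0.5734, 0.0028, 0.1336]
orientation: [0.742, 0.671, 0.0, 0.0]
ft_force: [-2.7, -0.0, 5.8]
gripper_width: 0.0003
grip_force: 2.5
```

Emit:
jog_arm --motion '[{"slide":[0,0,0.0005],"twist":[0,0,0],"grip":0},{"slide":[0,0,0.0005],"twist":[0,0,0],"grip":0}]'

```text
time_s: 22.15
tool_pos: [0.5734, 0.0028, 0.1334]
orientation: [0.742, 0.67, 0.0, 0.0]
ft_force: [-2.6, 0.7, 6.1]
gripper_width: -0.0001
grip_force: 3.3
```

Emit:
jog_arm --motion '[{"slide":[0,0,0.0005],"twist":[0,0,0],"grip":0},{"slide":[0,0,0.0005],"twist":[0,0,0],"grip":0}]'

```text
time_s: 22.4
tool_pos: [0.5734, 0.0028, 0.1332]
orientation: [0.742, 0.671, 0.0, 0.0]
ft_force: [-2.7, -0.0, 8.9]
gripper_width: 0.0001
grip_force: 4.2
```

Emit:
jog_arm --motion '[{"slide":[0,0,0.0005],"twist":[0,0,0],"grip":0},{"slide":[0,0,0.0005],"twist":[0,0,0],"grip":0}]'

```text
time_s: 22.65
tool_pos: [0.5735, 0.0028, 0.1331]
orientation: [0.742, 0.671, 0.0, 0.0]
ft_force: [-3.9, 0.1, 11.3]
gripper_width: -0.0
grip_force: 5.1
```

Emit:
jog_arm --motion '[{"slide":[0,0,0.0005],"twist":[0,0,0],"grip":0},{"slide":[0,0,0.0005],"twist":[0,0,0],"grip":0},{"slide":[0,0,0.0005],"twist":[0,0,0],"grip":0},{"slide":[0,0,0.0005],"twist":[0,0,0],"grip":0},{"slide":[0,0,0.0005],"twist":[0,0,0],"grip":0},{"slide":[0,0,0.0005],"twist":[0,0,0],"grip":0},{"slide":[0,0,0.0005],"twist":[0,0,0],"grip":0},{"slide":[0,0,0.0005],"twist":[0,0,0],"grip":0}]'

```text
time_s: 23.65
tool_pos: [0.5734, 0.0027, 0.1329]
orientation: [0.742, 0.671, 0.0, 0.0]
ft_force: [-4.9, 0.5, 11.7]
gripper_width: 0.0
grip_force: 6.0
```

The force profile matches: bevel contact at z≈0.157, riding the lip until 0.136, then the snap, 1.5 mm of play and the bumper at about 12 N. I'll retreat and check.

Emit:
jog_arm --motion '[{"slide":[0,0,-0.002],"twist":[0,0,0],"grip":0},{"slide":[0,0,-0.006],"twist":[0,0,0],"grip":0},{"slide":[0,0,-0.03],"twist":[0,0,0],"grip":0},{"slide":[0,0,-0.08],"twist":[0,0,0],"grip":0},{"slide":[0,0,-0.13],"twist":[0,0,0],"grip":0},{"slide":[-0.05,0,-0.15],"twist":[0,0,0],"grip":0},{"slide":[-0.11,0,-0.15],"twist":[0,0,0],"grip":0},{"slide":[-0.17,0,-0.15],"twist":[0,0,0],"grip":0},{"slide":[-0.23,0,-0.15],"twist":[0,0,0],"grip":0},{"slide":[-0.25,0,-0.15],"twist":[0,0,0],"grip":0},{"slide":[-0.25,0,-0.15],"twist":[0,0,0],"grip":0},{"slide":[-0.25,0,-0.15],"twist":[0,0,0],"grip":0}]'

```text
time_s: 25.15
tool_pos: [0.5485, -0.2447, 0.2811]
orientation: [0.742, 0.671, 0.0, -0.0]
ft_force: [0.2, -0.1, -0.6]
gripper_width: 0.0
grip_force: 0.0
```

Run:
```python
from plant import env,eyes
from h import *
s=env.observe(); print(s['time_s'],s['tool_pos'],s['joint_vel'].round(3),s['ft_force'])
im=eyes.get_image("scene"); cv2.imwrite("pics/s5.png",im["frame"][:,:,::-1])
```

```text
25.15 [ 0.54845789 -0.24465063  0.28111384] [ 0.016 -0.005 -0.003 -0.    -0.002 -0.002] [ 0.15901525 -0.11808029 -0.60817682]
```

View pics/s5.png

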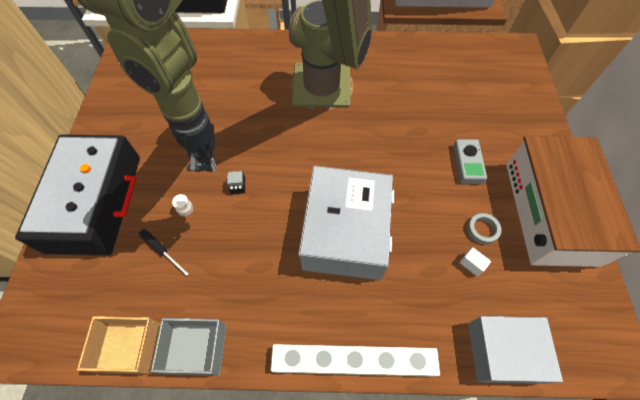

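The door lies shut at (348,222) and the bystanders haven't moved: contactor (236,181), pot (182,205). The arm is clear and at rest, so I'm handing in.

```bash
python3 -c "
from plant import hand_in
print(hand_in())"
```

```text
the job is handed in; nothing more can be done
None
```

I seated the relay module in its socket and released it, then shut the door until the latch snapped (judged by the feel of the force) and held it on its bumper at about 12 N for 1 s; the arm ended clear of everything and the job was handed in at about 25 s, with no verdict returned.

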